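# Turn the plant-food tin to show its label and light it

## Robot

A 6-joint arm with a two-finger parallel gripper is mounted at the origin on the work surface. World frame = base frame: x ahead of the robot, y to its left, z up, the work surface at z = 0. Lengths are in m, angles in degrees, forces in N, time in s.
With the tool pointing down it reaches from about 0.35 to 0.875 m from the base axis. Payload 4.2 kg.
Tool frame: the origin (TCP) lies between the finger pads; the fingertips stand 17 mm ahead of it and the grasp point (between the pads) lies 2 mm behind it; z points along the fingers, y is the line along which they close (so a half turn about z gives the same grasp; the last joint's range is limited). The gripper opens to 87 mm and grips with 3 to 60 N. Pads are 19 mm wide; open, the fingers measure 117 mm over their backs; the gripper's body (75 mm by 190 mm) begins 51 mm behind the grasp point.
Start: joints at [78.472, 22.042, 0.453, 0, -68.411, -14.817], TCP at [0.277, 0.56, 0.24] pointing down, gripper open.
Joint ranges: [-179.83, 179.83], [-69.29, 118.12], [-61.27, 80.66], [-181.25, 117.63], [-171.15, -9.14], [-177.46, 177.46]. Speed limits (degrees/s): [159.86, 159.86, 180, 180, 180, 180].

## Interface

Orientations are given as a 3x3 rotation matrix whose columns are the frame's x, y, z axes.
In Python, from station import sense, capture, r, masks_of gives the robot as it stands.
- The arm moves only by the tool apply_moves, never from a script. Its argument "steps" is a list that holds one entry, the list of rows, each a list of 7 numbers: the opening, from 0 (shut) to 1 (fully open), then the shift along the tool's x, y, z in mm, then the turn, a rotation vector about the tool's x, y, z in rad. A call has 1 to 12 rows; each row shifts and turns the commanded pose from where the row before left it, along the tool's axes as they then stand; what a row does not reach is not made up. A row lasts 1/8 s, in which the tool goes at most 62.5 mm and 10.7 degrees, less where a joint would pass 70% of its speed; a pose out of reach is approached as far as the arm can. A call with a gripper value outside its range is refused whole. The fingers move at their own pace and stop on an object; the grip force is fixed at half the most. Time passes only in rows, so rows that do not move let the fingers close. It gives the time, the measured TCP pose, the force and the opening at its end, in the units of the state.
- sense(): the state, without advancing time (a new reading comes with each control period).
- capture(name): name is "scene" or "top" or "wrist"; returns a dict with "color" (384x512x3 uint8, red, green, blue), "vfov" (degrees; the focal length in pixels is half the picture's height over the tangent of half this angle, whatever the lens; pixels are square), "cx", "cy" (the principal point, pixels), "T" (4x4, takes a point from camera to world coordinates). Camera axes: x right, y down, z forward; pixel columns grow to the right and rows downward; lengths in m; the calibration is good to about 2 mm. A picture is of the moment at which its call begins. There is no depth.
- r.finish_job(): hands the job in, once; it reports no verdict.
Trained networks look in a picture, given as the dict that the camera call returned (one of the last four; its "shot" number tells which), for a name from the list of things; names that differ only in an ending like _2 or _b are one class to them, and where a whole thing is asked for, a point or a joint stands for the part that bears it (a point fixed in the world has none). Each returns a list of dicts, best first, with "confidence" (0 to 1); they miss things now and then, are a little off and sometimes report something else, mostly with a low value. They report only what shows in the picture. A call takes as long as a camera call. They do not tell look-alikes from the thing itself.
- masks_of(picture, thing): "pixels" (384x512 bool, what is visible of it) and "box" ([left, top, width, height] in pixels, round what is visible of it).
The state is a dict: "time_s": time; "joints": joint angles; "joint_velocities": joint speeds; "effort": joint torques, N m; "tcp_pos": TCP position; "ee_rot": TCP orientation; "wrist_force": force on the tool from outside, world axes, zero at the start; "moment": the same for the moment, N m; "gripper_width": opening from 0.0 (shut) to 1.0 (fully open).
Only numpy, scipy, OpenCV 4.12 (cv2) and the standard library are available. Lean on these libraries where they do the work, as an engineer would, in place of code of your own. Each camera call takes 0.05 s, during which the arm holds its last target. There are 200 camera calls.

## Task

Turn the plant-food tin round on its revolving saucer, without lifting or tipping it, until its yellow label squarely faces the front of the tile plinth (the edge with the blue strip), and let go of it. Then flip the lamp's red-tipped toggle switch fully over to the other side, on, so the label is lit. Leave the tin standing still in the saucer, label to the front, and leave the other things on the bench where they are.

Things in the scene. Friction and masses are not known exactly. Their poses are not given: they have to be found in the camera images.
- tin: green, closed, rigid cylindrical tin, 100 mm in diameter, 110 mm high, 0.4 to 0.8 kg, too wide for most grippers; loose in the terracotta saucer with 5 mm play all round, underside 60 mm and top 170 mm above the bench. Origin: centre of its underside; z up its axis; its own +x points out through the middle of its label. It needs a turn of 50 to 180 degrees, either way.
- label (a point): middle of the yellow label (60 mm wide, green motif) on the tin's side, 50 mm from its axis, 54 mm above its underside. A yellow stripe on the tin's top runs from near the centre to the rim on the label's side.
- lid (a point): centre of the tin's flat aluminium-coloured top, 110 mm above its underside. A fingertip pressed lightly (about 5 N) on the top 36 mm from the axis and moved round in a circle turns tin and saucer together; it slips, so they turn by some 5 to 35 per cent less than the finger: look again and repeat.
- plinth: fixed square plinth of two stacked white ceramic tiles, 180 x 180 x 40 mm, turned up to 0.4 rad about the vertical. Origin: centre of its underside; its own +x points to its front, the edge with a blue strip on its top and side (roughly the side away from the robot). A revolving terracotta saucer sits on its middle.
- saucer_mid (a point): centre of the terracotta saucer, level with its rim, 76 mm above the bench. The saucer is 132 mm across the rim and 24 mm high, and revolves without end about the vertical on a bearing in the middle of the plinth; light friction (0.03 N m) stops it where it is left.
- lamp: fixed table lamp, left or right of the plinth. Grey base 220 (x) x 120 (y) x 30 (z) mm; origin: centre of its underside; turned up to 0.25 rad. Its brass stem stands 85 mm from the origin along its own +x (away from the robot), with a white shade 110 mm across, 225 to 290 mm above the bench. The toggle switch stands on the base 65 mm from the origin along its own -x.
- switch (a joint): angle of the red-tipped toggle lever, 80 mm long, on the lamp's base; pivot 52 mm above the bench. 0 = off, leaning 0.5 rad from upright to the lamp's own -y (start: near 0); 1.0 = fully on, leaning 0.5 rad to the lamp's own +y. About 1 N at the tip moves it; it stays where it is left.
- switch_tip (a point): centre of the red ball, 26 mm across, at the end of the toggle lever; it moves with the lever; the lever's rod below it is 10 mm thick
- pot: terracotta pot 120 mm across with a round green plant, 160 mm high, on the side of the plinth where the lamp is not; origin: centre of its underside; leave it alone
- rake: stainless rake-tweezer tool lying flat, 220 mm long along its x, 50 mm wide, beyond the plinth; origin near its middle; leave it alone
- spray: green bottle, 72 mm across, 190 mm high; origin: centre of its underside; leave it alone
- cup: blue mug, 80 mm across, 80 mm high; origin: centre of its underside; leave it alone
Things that resemble listed ones, but are neither listed nor needed, are in the scene too. What is shaped like the tin but purple is not meant.

How it is judged (in metres and radians):
On the way, in this order (a step that is already met when the one before it is completed fails the run):
1. the label faces the plinth's front, the tin is at rest in the saucer and let go (angle between the x axis of tin and the x axis of plinth, either way round below 0.17 rad and x of label in the frame of plinth above 0.02 m and angle between tin's own z axis and vertical below 0.06 rad and z of tin in the frame of plinth between 0.055 and 0.066 m and horizontal distance between tin and plinth below 0.012 m and angular speed of tin below 0.15 rad/s and linear speed of tin below 0.02 m/s and contact force between tin and the arm below 0.05 N and contact force between tin and the fingers below 0.05 N), for 0.2 s.
2. the lamp's switch is flipped fully on (value of joint switch above 0.85 rad), for 0.2 s.
At the end, for the whole second after the job is handed in: the tin stands upright at rest in its saucer, untouched, its label within about 10 degrees of the plinth's front; the switch is at least 0.85 of its 1.0 rad towards on; pot, rake tool, bottle and mug within 30 mm of where they were (all of step 1 and value of joint switch above 0.85 rad and distance of each of pot, rake, spray, cup from where it was at the start of the episode below 0.03 m).
It fails at once if the pot, rake tool, bottle or mug is shifted by more than 30 mm (distance of any of pot, rake, spray, cup from where it was at the start of the episode above 0.03 m).
It fails at once if the tin is tipped by more than about 17 degrees (angle between tin's own z axis and vertical above 0.3 rad).
It fails at once if the tin is lifted out of its saucer (z of tin in the frame of plinth above 0.085 m).
It also fails if it takes over 69 s, if anything falls off the work surface, if the arm or the gripper's body presses on something with over 40 N, if the wrist force passes 120 N, or if a joint passes its speed limit or range.

## Working session

There is one attempt and no reset: what is moved stays moved. The work goes in short steps, Python scripts to look and compute and a tool call to move; the robot and the scene stay as the last step left them, time stands still between calls to the robot, and variables do not carry over. Pictures are saved under pics/ and viewed, on a budget of 10 in all, crops included, one or two more only if the job needs it, and the job is handed in when it is done.

Besides the shell and the picture viewer there is one more tool, called after "Emit:" by a JSON object that holds its "method" and its "body". apply_moves: Moves the arm, as the interface text tells. Its arguments: {"type":"object","properties":{"steps":{"type":"array","items":{"type":"array","items":{"type":"array","items":{"type":"number"}}}}},"required":["steps"]}

```bash
mkdir -p pics; ls; cat > h.py <<'E'
import numpy as np, cv2
from station import sense, capture, r, masks_of
def f_of(p): return p["color"].shape[0]/2/np.tan(np.radians(p["vfov"])/2)
def ray(p,u,v,z):
    f=f_of(p); T=np.array(p["T"]); d=T[:3,:3]@np.array([(u-p["cx"])/f,(v-p["cy"])/f,1]); o=T[:3,3]
    return o+d*(z-o[2])/d[2]
def proj(p,X):
    T=np.array(p["T"]); c=T[:3,:3].T@(np.array(X)-T[:3,3]); f=f_of(p)
    return c[0]/c[2]*f+p["cx"], c[1]/c[2]*f+p["cy"]
def save(p,n): cv2.imwrite("pics/"+n,p["color"][:,:,::-1])
E
python3 - <<'E'
from h import *
s=sense(); print(s)
ps=[capture(n) for n in("top","scene")]
for p,n in zip(ps,("top","scene")):
    print(n,p["vfov"],p["cx"],p["cy"],np.round(p["T"],3).tolist())
    for t in("tin","plinth","lamp","switch_tip","pot","spray","cup","rake"):
        print(t,[(round(m["confidence"],2),m["box"]) for m in masks_of(p,t)][:3])
cv2.imwrite("pics/a.png",np.vstack([cv2.resize(p["color"],(400,300),interpolation=cv2.INTER_AREA) for p in ps])[:,:,::-1])
save(ps[0],"top.png")
save(ps[1],"scene.png")
E
```

```text
pics
{'time_s': 0.0, 'joints': array([ 7.84740016e+01,  2.20920019e+01,  3.78340122e-01, -2.95190974e-02,
       -6.84115507e+01, -1.48156763e+01]), 'joint_velocities': array([ 0.04126339,  0.03250996, -0.0328953 , -0.02404466, -0.01351123,
        0.01896812]), 'effort': array([-5.42220841e-04, -3.90659022e+01,  1.87399399e+01,  4.21969324e+00,
        1.09592066e-02, -1.96191199e-04]), 'tcp_pos': array([0.27706123, 0.55958818, 0.2384353 ]), 'ee_rot': array([[ 8.96079602e-01, -4.43892471e-01, -9.06058031e-04],
       [-4.43893386e-01, -8.96077272e-01, -2.04552945e-03],
       [ 9.60971128e-05,  2.23515038e-03, -9.99997497e-01]]), 'wrist_force': array([-0.09593519,  0.59003048, -0.6865504 ]), 'moment': array([ 0.02021497, -0.01650877,  0.03070523]), 'gripper_width': 1.001696390977663}
top 51.94774329111469 261.34364124918727 195.66932748427644 [[0.024, -0.989, 0.149, 0.421], [-1.0, -0.023, 0.006, -0.03], [-0.002, -0.149, -0.989, 1.2], [0.0, 0.0, 0.0, 1.0]]
tin [(0.74, [245.7, 173.7, 34.4, 41.1]), (0.71, [251.0, 245.4, 31.2, 36.8])]
plinth [(0.91, [228.7, 172.0, 65.7, 59.0])]
lamp [(0.86, [343.6, 157.5, 75.1, 105.7])]
switch_tip [(0.55, [372.1, 238.1, 21.4, 6.9])]
pot [(0.91, [115.6, 190.4, 43.9, 42.6])]
spray [(0.81, [332.2, 123.9, 27.7, 36.0])]
cup [(0.77, [130.8, 123.7, 42.4, 32.0])]
rake [(0.8, [256.0, 137.8, 46.4, 8.6])]
scene 52.93534520732771 254.81840737844516 197.34496385571754 [[-0.149, 0.792, -0.592, 1.312], [0.989, 0.124, -0.083, 0.091], [0.008, -0.598, -0.802, 1.096], [0.0, 0.0, 0.0, 1.0]]
tin [(0.9, [233.5, 174.6, 28.4, 41.8]), (0.79, [239.7, 143.6, 28.2, 37.6])]
plinth [(0.77, [220.0, 188.3, 58.4, 52.4])]
lamp [(0.75, [120.2, 152.7, 68.5, 71.8])]
switch_tip []
pot [(0.78, [342.8, 177.1, 38.9, 53.0]), (0.66, [333.7, 252.2, 39.0, 38.7]), (0.25, [151.4, 152.1, 13.5, 16.8])]
spray [(0.68, [148.9, 216.1, 27.0, 44.3])]
cup [(0.97, [330.5, 253.6, 41.0, 35.7])]
rake [(0.76, [200.4, 253.1, 54.5, 18.3])]
```

```bash
python3 - <<'E'
import cv2
a=cv2.imread("pics/top.png")[110:290,100:430]; cv2.imwrite("pics/topc.png",cv2.resize(a,(792,432),interpolation=cv2.INTER_CUBIC))
E
```

```text
(no output)
```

View pics/topc.png

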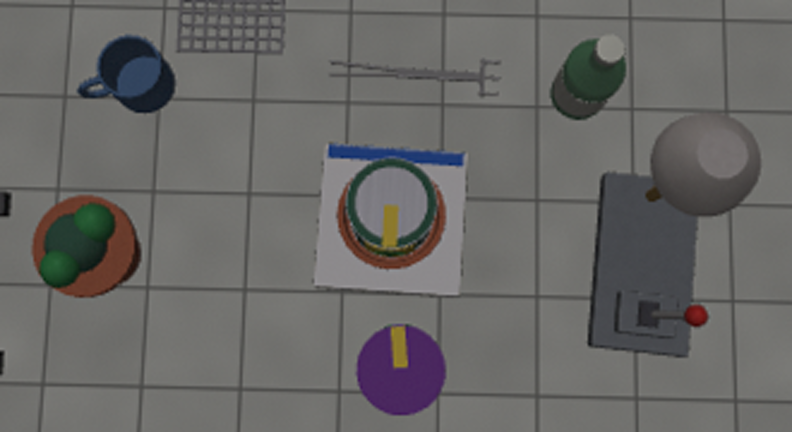

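The top view shows the green tin at crop (392,204) with its stripe pointing towards the robot. The blue strip is at the far edge, the lamp is on the right with the red ball at (696,316), and the purple decoy is at (400,370).

```bash
cat >> h.py <<'E'
def blob(p,lo,hi,box):
    x,y,w,h=box; hsv=cv2.cvtColor(np.ascontiguousarray(p["color"]),cv2.COLOR_RGB2HSV); m=cv2.inRange(hsv,lo,hi); k=np.zeros_like(m); k[y:y+h,x:x+w]=m[y:y+h,x:x+w]
    v,u=np.nonzero(k); return np.c_[u,v].astype(float)
def axis(p,uv,z):
    X=np.array([ray(p,u,v,z)[:2] for u,v in uv]); c=X.mean(0); w,V=np.linalg.eigh(np.cov((X-c).T)); d=V[:,1]
    return c,np.degrees(np.arctan2(d[1],d[0])),4*np.sqrt(w)
E
python3 - <<'E'
from h import *
p=capture("top")
b=blob(p,(105,120,60),(125,255,255),(228,165,75,20)); 
print("blue",len(b),axis(p,b,.04))
y=blob(p,(20,110,80),(35,255,255),(240,190,45,26)); print("yellow",len(y),axis(p,y,.17))
rd=blob(p,(0,170,70),(6,255,255),(380,230,20,20)); print("red",len(rd),axis(p,rd,.118))
m=masks_of(p,"lamp")[0]["pixels"].copy(); m[:200]=0
c=np.array(p["color"]).astype(int)
# corners picked in crop
z=lambda u,v,h:ray(p,100+u/2.4,110+v/2.4,h).round(3)
print("plinth corners",[z(*q,.04) for q in((329,144),(466,152),(460,295),(315,287))])
print("lamp corners",[z(*q,.03) for q in((602,173),(689,356),(590,346))], "pivot",z(648,314,.052),"tip",z(696,316,.122))
print("tin top",z(391,204,.17),"rim L/R",z(345,204,.17),z(438,204,.17)," purple",z(401,368,.11))
print("lamp mask box",masks_of(p,"switch_tip")[0]["box"])
E
```

```text
blue 252 (array([ 0.66073075, -0.03071161]), np.float64(87.36551593704019), array([0.01664923, 0.2039497 ]))
yellow 114 (array([ 0.55197227, -0.02624972]), np.float64(174.71123223429268), array([0.02510857, 0.05686364]))
red 50 (array([ 0.46728121, -0.37634156]), np.float64(84.19035391846342), array([0.02041947, 0.023397  ]))
plinth corners [array([0.672, 0.052, 0.04 ]), array([ 0.666, -0.12 ,  0.04 ]), array([ 0.487, -0.115,  0.04 ]), array([0.493, 0.063, 0.04 ])]
lamp corners [array([ 0.645, -0.292,  0.03 ]), array([ 0.42 , -0.396,  0.03 ]), array([ 0.429, -0.275,  0.03 ])] pivot [ 0.469 -0.341  0.052] tip [ 0.465 -0.376  0.122]
tin top [ 0.578 -0.028  0.17 ] rim L/R [0.577 0.023 0.17 ] [ 0.579 -0.08   0.17 ]  purple [ 0.399 -0.044  0.11 ]
lamp mask box [371.0, 236.3, 24.0, 8.7]
```

Emit:
{"method": "apply_moves", "body": {"steps": [[[0.64,44.3,32.8,0,0,0,0],[0.64,44.3,32.8,0,0,0,0],[0.64,44.3,32.8,0,0,0,0],[0.64,44.3,32.8,0,0,0,0],[0.64,44.3,32.8,0,0,0,0],[0.64,44.3,32.8,0,0,0,0],[0.64,44.3,32.8,0,0,0,0],[0.64,44.3,32.8,0,0,0,0],[0.64,44.3,32.8,0,0,0,0],[0.64,44.3,32.8,0,0,0,0],[0.64,44.3,32.8,0,0,0,0],[0.64,44.3,32.8,0,0,0,0]]]}}

```text
time_s: 2.55
tcp_pos: [0.5798, -0.0302, 0.2398]
ee_rot: [[0.896, -0.444, 0.001], [-0.444, -0.896, 0.0], [0.001, -0.0, -1.0]]
wrist_force: [-0.0, 0.5, -0.1]
gripper_width: 0.638
```

Emit:
{"method": "apply_moves", "body": {"steps": [[[0.64,0,0,0,0,0,-0.18],[0.64,0,0,0,0,0,-0.18],[0.64,0,0,0,0,0,-0.18],[0.64,0,0,0,0,0,-0.18],[0.64,0,0,0,0,0,-0.18],[0.64,0,0,0,0,0,-0.18],[0.64,0,0,0,0,0,-0.18],[0.64,0,0,0,0,0,-0.18],[0.64,0,0,0,0,0,0]]]}}

```text
time_s: 3.68
tcp_pos: [0.5791, -0.0286, 0.2396]
ee_rot: [[0.559, 0.829, 0.0], [0.829, -0.559, 0.0], [0.0, 0.0, -1.0]]
wrist_force: [-0.9, -1.0, 0.3]
gripper_width: 0.638
```

```bash
python3 - <<'E'
from h import *
s=sense(); print(s)
p=capture("wrist"); save(p,"w1.png"); print(np.round(p["T"],3).tolist())
E
```

```text
{'time_s': 3.675, 'joints': array([ 1.31768671e+01,  1.76402050e+01, -6.10920818e+00,  1.28499874e-03,
       -6.62443428e+01,  1.32863174e+02]), 'joint_velocities': array([ 0.02904545,  0.09773524, -0.01503751,  0.03567855, -0.03555027,
       -2.89608379]), 'effort': array([ 1.10695211e-02, -3.48656380e+01,  1.84682965e+01,  4.00791138e+00,
        2.17238028e-02,  3.08186458e-01]), 'tcp_pos': array([ 0.57905553, -0.02855762,  0.2396041 ]), 'ee_rot': array([[ 5.58605891e-01,  8.29433208e-01,  1.10788568e-04],
       [ 8.29433212e-01, -5.58605895e-01,  4.85574353e-06],
       [ 6.59146622e-05,  8.91792710e-05, -9.99999994e-01]]), 'wrist_force': array([-0.94333612, -1.01334402,  0.27952248]), 'moment': array([-0.10122414, -0.0791492 ,  0.00612677]), 'gripper_width': 0.6375951147263372}
[[0.829, -0.541, -0.14, 0.617], [-0.559, -0.802, -0.21, 0.029], [0.001, 0.252, -0.968, 0.385], [0.0, 0.0, 0.0, 1.0]]
```

View pics/w1.png

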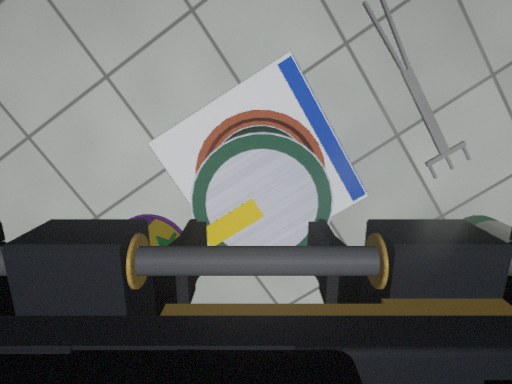

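The wrist view shows the lid's rim spanning u 192–332 with its far edge at v≈133. The stripe runs (263,207)→(208,235), and the blue strip runs (287,62)→(357,195).

```bash
cat >> h.py <<'E'
def look(name="wrist"):
    p=capture(name)
    hsv=cv2.cvtColor(np.ascontiguousarray(p["color"]),cv2.COLOR_RGB2HSV)
    C=np.array([.579,-.029])
    uu,vv=np.meshgrid(np.arange(512),np.arange(384)); f=f_of(p); T=np.array(p["T"])
    d=np.stack([(uu-p["cx"])/f,(vv-p["cy"])/f,np.ones(uu.shape)],-1)@T[:3,:3].T
    def XY(z): return T[:3,3][:2]+d[...,:2]*((z-T[2,3])/d[...,2])[...,None]
    top=XY(.17); m=(cv2.inRange(hsv,(20,110,70),(35,255,255))>0)&(np.hypot(*(top-C).transpose(2,0,1))<.047)
    def fit(P):
        c=P.mean(0); w,V=np.linalg.eigh(np.cov((P-c).T)); e=V[:,1]; return c,e,4*np.sqrt(w)
    c,e,w=fit(top[m]); 
    if e@(c-C)<0: e=-e
    pl=XY(.04); b=(cv2.inRange(hsv,(105,120,60),(125,255,255))>0)&(np.hypot(*(pl-C).transpose(2,0,1))<.14)
    cb,eb,wb=fit(pl[b]); n=np.array([eb[1],-eb[0]]); n=n*np.sign(n@(cb-C))
    a=lambda q:np.degrees(np.arctan2(q[1],q[0]))
    print(name,"stripe n",m.sum(),"c",c.round(4),"axis",a(e).round(1),"radial",a(c-C).round(1),w.round(3),"| blue n",b.sum(),cb.round(4),"front",a(n).round(1),wb.round(3),"| tin-front",((a(e)-a(n)+180)%360-180).round(1))
    return p
E
python3 - <<'E'
from h import *
p=look(); look("top")
print([ray(p,*q,.17).round(4) for q in((192,203),(332,203),(262,133))])
E
```

```text
wrist stripe n 1242 c [ 0.5583 -0.0271] axis 179.9 radial 174.9 [0.018 0.051] | blue n 2181 [ 0.6641 -0.0263] front -2.7 [0.017 0.195] | tin-front -177.4
top stripe n 0 c [nan nan] axis nan radial nan [nan nan] | blue n 9 [ 0.6556 -0.1119] front -106.5 [0.007 0.018] | tin-front nan
[array([0.5432, 0.0011, 0.17  ]), array([ 0.6258, -0.0548,  0.17  ]), array([0.6119, 0.014 , 0.17  ])]h.py:26: RuntimeWarning: Mean of empty slice.
  c=P.mean(0); w,V=np.linalg.eigh(np.cov((P-c).T)); e=V[:,1]; return c,e,4*np.sqrt(w)
  ret = um.true_divide(
  avg = a.mean(axis, **keepdims_kw)
h.py:26: RuntimeWarning: Degrees of freedom <= 0 for slice
  c=P.mean(0); w,V=np.linalg.eigh(np.cov((P-c).T)); e=V[:,1]; return c,e,4*np.sqrt(w)
  c *= np.true_divide(1, fact)
  c *= np.true_divide(1, fact)
```

Emit:
{"method": "apply_moves", "body": {"steps": [[[0.64,1.7,2.5,24,0,0,0],[0.64,0,0,24,0,0,0],[0.64,0,0,2,0,0,0],[0.64,0,0,1,0,0,0],[0.64,0,0,1,0,0,0],[0.64,0,0,0,0,0,0]]]}}

```text
time_s: 4.58
tcp_pos: [0.5822, -0.0285, 0.1881]
ee_rot: [[0.557, 0.83, 0.001], [0.83, -0.557, 0.0], [0.001, 0.001, -1.0]]
wrist_force: [0.1, -0.1, 0.1]
gripper_width: 0.638
```

Emit:
{"method": "apply_moves", "body": {"steps": [[[0.64,0,0,1,0,0,0],[0.64,0,0,0.5,0,0,0],[0.64,0,0,0,0,0,0]]]}}

```text
time_s: 4.95
tcp_pos: [0.5823, -0.0285, 0.1875]
ee_rot: [[0.557, 0.831, 0.001], [0.831, -0.557, -0.0], [0.001, 0.001, -1.0]]
wrist_force: [-1.9, 0.3, 5.7]
gripper_width: 0.641
```

Emit:
{"method": "apply_moves", "body": {"steps": [[[0.64,0,0,0.3,0,0,0.04],[0.64,0,0,0,0,0,0.08],[0.64,0,0,0,0,0,0.1],[0.64,0,0,0,0,0,0.1],[0.64,0,0,0,0,0,0.1],[0.64,0,0,0,0,0,0.1],[0.64,0,0,0,0,0,0.1],[0.64,0,0,0,0,0,0.1],[0.64,0,0,0,0,0,0.1],[0.64,0,0,0,0,0,0.08],[0.64,0,0,0,0,0,0.04],[0.64,0,0,0,0,0,0]]]}}

```text
time_s: 6.45
tcp_pos: [0.5825, -0.0277, 0.1875]
ee_rot: [[0.999, 0.04, 0.002], [0.04, -0.999, 0.001], [0.002, -0.001, -1.0]]
wrist_force: [-2.1, 3.6, 6.9]
gripper_width: 0.638
```

```bash
python3 - <<'E'
from h import *
s=sense();print(s["wrist_force"],s["moment"],s["joints"][5])
p=look(); save(p,"w2.png")
E
```

```text
[-2.12145038  3.60937378  6.91278337] [ 1.0780027   0.78127815 -0.00848859] 79.17284823271947
wrist stripe n 1227 c [ 0.5523 -0.0228] axis -151.6 radial 166.9 [0.051 0.084] | blue n 3434 [ 0.6639 -0.0305] front -2.6 [0.018 0.196] | tin-front -148.9
```

View pics/w2.png

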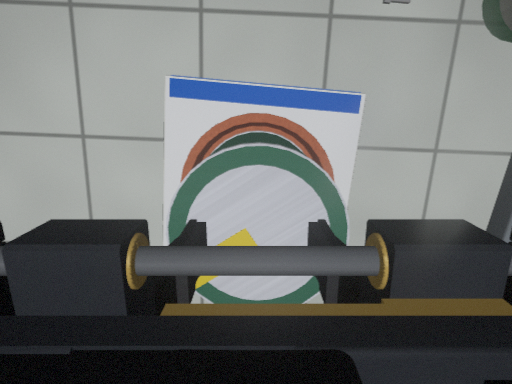

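The stripe has moved to the lower left, (245,230)→(200,275), so it is at about 135–140°. It is following the fingers, so I'll continue.

Emit:
{"method": "apply_moves", "body": {"steps": [[[0.64,0,0,0,0,0,0.05],[0.64,0,0,0,0,0,0.1],[0.64,0,0,0,0,0,0.12],[0.64,0,0,0,0,0,0.12],[0.64,0,0,0,0,0,0.12],[0.64,0,0,0,0,0,0.12],[0.64,0,0,0,0,0,0.12],[0.64,0,0,0,0,0,0.12],[0.64,0,0,0,0,0,0.12],[0.64,0,0,0,0,0,0.12],[0.64,0,0,0,0,0,0.12],[0.64,0,0,0,0,0,0.12]]]}}

```text
time_s: 8.0
tcp_pos: [0.5834, -0.0287, 0.1875]
ee_rot: [[0.255, -0.967, 0.004], [-0.967, -0.255, -0.001], [0.002, -0.004, -1.0]]
wrist_force: [-0.0, -1.6, 6.3]
gripper_width: 0.64
```

Emit:
{"method": "apply_moves", "body": {"steps": [[[0.64,0,0,0,0,0,0.12],[0.64,0,0,0,0,0,0.12],[0.64,0,0,0,0,0,0.12],[0.64,0,0,0,0,0,0.12],[0.64,0,0,0,0,0,0.12],[0.64,0,0,0,0,0,0.12],[0.64,0,0,0,0,0,0.12],[0.64,0,0,0,0,0,0.12],[0.64,0,0,0,0,0,0.08],[0.64,0,0,0,0,0,0.04],[0.64,0,0,0,0,0,0]]]}}

```text
time_s: 9.38
tcp_pos: [0.5826, -0.0282, 0.1874]
ee_rot: [[-0.73, -0.683, 0.002], [-0.683, 0.73, 0.0], [-0.002, -0.001, -1.0]]
wrist_force: [-2.1, 1.5, 6.2]
gripper_width: 0.64
```

```bash
python3 - <<'E'
from h import *
s=sense();print(s["wrist_force"],s["moment"],s["joints"][5])
p=look(); save(p,"w3.png")
p=look("scene"); save(p,"s3.png")
E
```

```text
[-2.11200918  1.46231632  6.18935344] [0.65469993 0.47830585 0.00667281] -60.0498299752668
wrist stripe n 436 c [ 0.607  -0.0303] axis 7.9 radial -2.6 [0.024 0.061] | blue n 669 [ 0.6614 -0.0947] front -4.9 [0.018 0.049] | tin-front 12.8
scene stripe n 40 c [ 0.6079 -0.033 ] axis -11.6 radial -7.9 [0.014 0.045] | blue n 138 [ 0.6643 -0.0321] front -2.5 [0.012 0.188] | tin-front -9.0
```

View pics/w3.png

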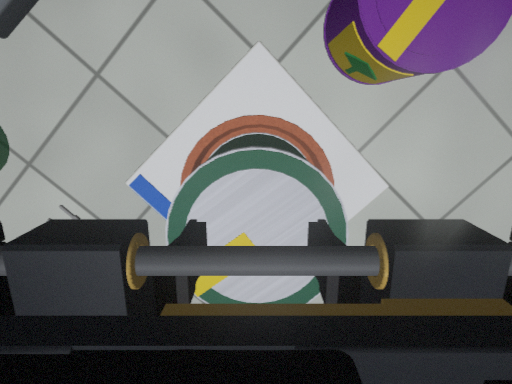

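The stripe has the same image position relative to the gripper, so there was almost no slip. It must be close to the front, so I'll lift and measure from clear of the tin.

Emit:
{"method": "apply_moves", "body": {"steps": [[[0.64,0,0,-5,0,0,0],[0.64,0,0,-50,0,0,0],[0.64,-60,0,0,0,0,0],[0.64,-60,0,0,0,0,0],[0.64,0,0,0,0,0,0]]]}}

```text
time_s: 10.1
tcp_pos: [0.6715, 0.056, 0.2384]
ee_rot: [[-0.729, -0.685, -0.002], [-0.685, 0.729, -0.0], [0.001, 0.001, -1.0]]
wrist_force: [-1.1, 0.4, -0.1]
gripper_width: 0.644
```

```bash
python3 - <<'E'
from h import *
p=look(); save(p,"w4.png")
p=look("scene"); save(p,"s4.png"); a=p["color"][130:280,110:380]; b=cv2.resize(a,None,fx=2.9,fy=2.9,interpolation=cv2.INTER_CUBIC)
cv2.imwrite("pics/s4c.png",b[:,:,::-1])
p=look("top")
E
```

```text
wrist stripe n 1731 c [ 0.6057 -0.0318] axis -10.6 radial -5.9 [0.018 0.046] | blue n 2333 [ 0.6635 -0.0359] front -2.6 [0.017 0.196] | tin-front -8.0
scene stripe n 0 c [nan nan] axis nan radial nan [nan nan] | blue n 138 [ 0.6643 -0.0321] front -2.5 [0.012 0.188] | tin-front nan
top stripe n 92 c [ 0.6046 -0.0316] axis -10.1 radial -5.9 [0.018 0.048] | blue n 253 [ 0.6607 -0.0309] front -2.6 [0.017 0.203] | tin-front -7.5h.py:26: RuntimeWarning: Mean of empty slice.
  c=P.mean(0); w,V=np.linalg.eigh(np.cov((P-c).T)); e=V[:,1]; return c,e,4*np.sqrt(w)
  ret = um.true_divide(
  avg = a.mean(axis, **keepdims_kw)
h.py:26: RuntimeWarning: Degrees of freedom <= 0 for slice
  c=P.mean(0); w,V=np.linalg.eigh(np.cov((P-c).T)); e=V[:,1]; return c,e,4*np.sqrt(w)
  c *= np.true_divide(1, fact)
  c *= np.true_divide(1, fact)
```

View pics/s4c.png

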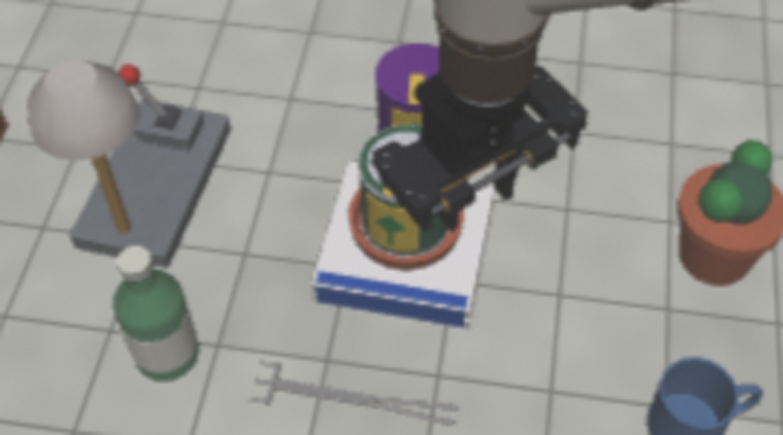

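View pics/w4.png

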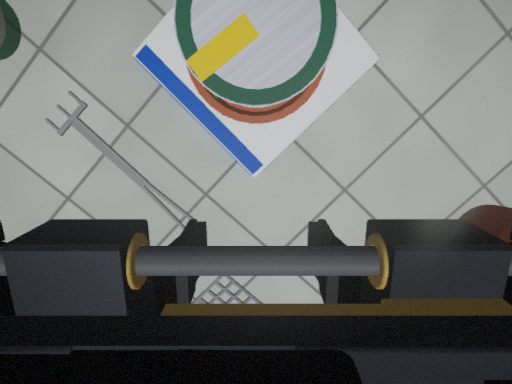

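The label is at the front, but 8° past it. Both the wrist and top views agree, so I'll correct it back by 8°.

Emit:
{"method": "apply_moves", "body": {"steps": [[[0.64,60,0,0,0,0,0],[0.64,60,0,0,0,0,0],[0.64,0,0,30,0,0,0],[0.64,0,0,18,0,0,0],[0.64,0,0,2,0,0,0],[0.64,0,0,1.2,0,0,0],[0.64,0,0,0,0,0,0]]]}}

```text
time_s: 11.12
tcp_pos: [0.5825, -0.0286, 0.1905]
ee_rot: [[-0.73, -0.683, 0.002], [-0.683, 0.73, 0.0], [-0.001, -0.001, -1.0]]
wrist_force: [0.3, -0.2, 0.4]
gripper_width: 0.64
```

Emit:
{"method": "apply_moves", "body": {"steps": [[[0.64,0,0,2,0,0,0],[0.64,0,0,1.3,0,0,0],[0.64,0,0,0.5,0,0,0],[0.64,0,0,0,0,0,0]]]}}

```text
time_s: 11.62
tcp_pos: [0.5824, -0.0284, 0.1874]
ee_rot: [[-0.73, -0.683, 0.001], [-0.683, 0.73, -0.0], [-0.001, -0.001, -1.0]]
wrist_force: [-1.5, 0.4, 6.8]
gripper_width: 0.64
```

Emit:
{"method": "apply_moves", "body": {"steps": [[[0.64,0,0,0,0,0,-0.04],[0.64,0,0,0,0,0,-0.06],[0.64,0,0,0,0,0,-0.04],[0.64,0,0,0,0,0,-0.01],[0.64,0,0,0,0,0,0],[0.64,0,0,-5,0,0,0],[0.64,0,0,-45,0,0,0],[0,60,0,0,0,0,0],[0,60,0,0,0,0,0],[0,60,0,0,0,0,0],[0,60,0,0,0,0,0],[0,0,0,0,0,0,0]]]}}

```text
time_s: 13.12
tcp_pos: [0.4307, -0.2189, 0.2359]
ee_rot: [[-0.624, -0.781, -0.0], [-0.781, 0.624, 0.0], [0.0, 0.0, -1.0]]
wrist_force: [0.3, -0.4, 0.4]
gripper_width: 0.156
```

```bash
python3 - <<'E' 2>/dev/null
from h import *
p=look("top"); save(p,"t5.png"); q=look("scene"); s=sense(); print(s["joints"])
rd=blob(p,(0,170,70),(6,255,255),(380,230,20,20)); print("red",len(rd),axis(p,rd,.122)[0])
hsv=cv2.cvtColor(np.ascontiguousarray(q["color"]),cv2.COLOR_RGB2HSV)
rq=blob(q,(0,170,70),(6,255,255),(140,145,30,20)); print("red scene",len(rq),axis(q,rq,.122)[0])
cv2.imwrite("pics/t5c.png",cv2.resize(p["color"][120:280,230:430],None,fx=3,fy=3,interpolation=cv2.INTER_CUBIC)[:,:,::-1])
E
```

```text
top stripe n 88 c [ 0.6051 -0.0285] axis -1.6 radial 1.0 [0.018 0.047] | blue n 250 [ 0.6607 -0.0311] front -2.6 [0.017 0.204] | tin-front 1.0
scene stripe n 38 c [ 0.6083 -0.0297] axis -1.2 radial -1.3 [0.015 0.041] | blue n 138 [ 0.6643 -0.0321] front -2.5 [0.012 0.188] | tin-front 1.3
[-7.37998299e+00  8.41745784e+00 -1.89669651e+01 -1.40374698e-03
 -6.25807549e+01 -3.10293927e+01]
```

The label is 1.0–1.3° from the front in both views, and the tin is free. Next is the switch: I'll approach beyond the ball on the lamp's −y side, with tool y along the lamp's +y.

Emit:
{"method": "apply_moves", "body": {"steps": [[[0,0,0,0,0,0,0.162],[0,0,0,0,0,0,0.162],[0,0,0,0,0,0,0.162],[0,0,0,0,0,0,0.162],[0,0,0,0,0,0,0.162],[0,0,0,0,0,0,0.162],[0,-12,-50,0,0,0,0],[0,-12,-50,0,0,0,0],[0,-12,-50,0,0,0,0],[0,-12,-48,0,0,0,0],[0,0,0,0,0,0,0]]]}}

```text
time_s: 14.6
tcp_pos: [0.4687, -0.4194, 0.2338]
ee_rot: [[-0.997, 0.072, -0.002], [0.072, 0.997, 0.001], [0.002, 0.0, -1.0]]
wrist_force: [0.5, 1.3, -0.2]
gripper_width: 0.004
```

```bash
python3 - <<'E' 2>/dev/null
from h import *
p=capture("wrist"); save(p,"w6.png"); s=sense(); print(s["joints"].round(1), s["gripper_width"])
print(proj(p,(.466,-.376,.122)))
for n in("wrist","top"):
    p=capture(n); hsv=cv2.cvtColor(np.ascontiguousarray(p["color"]),cv2.COLOR_RGB2HSV); m=cv2.inRange(hsv,(0,170,60),(5,255,255))|cv2.inRange(hsv,(175,170,60),(180,255,255))
    k,l,st,ce=cv2.connectedComponentsWithStats(m)
    for i in np.argsort(-st[1:,4])[:3]+1: print(n,st[i],ce[i],ray(p,*ce[i],.122))
E
```

```text
[-27.   22.6   0.5  -0.  -68.  -67. ] 0.005719875774162444
(np.float64(307.6056570197959), np.float64(186.4377883927492))
wrist [296 185  26  22 366] [308.43989071 196.20218579] [ 0.47420633 -0.37390381  0.122     ]
wrist [310 183   1   1   1] [310. 183.] [ 0.46278288 -0.37225113  0.122     ]
wrist [308 184   1   1   1] [308. 184.] [ 0.46352617 -0.37395396  0.122     ]
```

View pics/w6.png

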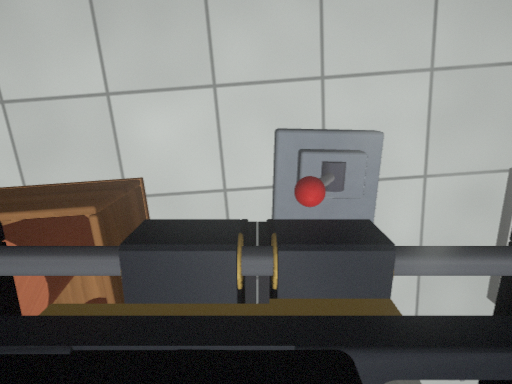

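The wrist view shows the ball at (310,191), in line with the fingers. A wooden box stands at lower left, its edge at about (145,180–220), so I'm checking the clearance to it.

```bash
python3 - <<'E' 2>/dev/null
from h import *
p=capture("wrist")
for q in((310,191,.122),(138,180,.0),(138,180,.1),(150,218,0),(150,218,.1),(95,210,.1)): print(q,ray(p,*q).round(3))
t=capture("top"); cv2.imwrite("pics/t6.png",cv2.resize(t["color"][110:310,330:512],None,fx=3,fy=3)[:,:,::-1])
E
```

```text
(310, 191, 0.122) [ 0.47  -0.371  0.122]
(138, 180, 0.0) [ 0.474 -0.564  0.   ]
(138, 180, 0.1) [ 0.454 -0.524  0.1  ]
(150, 218, 0) [ 0.524 -0.557  0.   ]
(150, 218, 0.1) [ 0.491 -0.519  0.1  ]
(95, 210, 0.1) [ 0.48  -0.569  0.1  ]
```

View pics/t6.png

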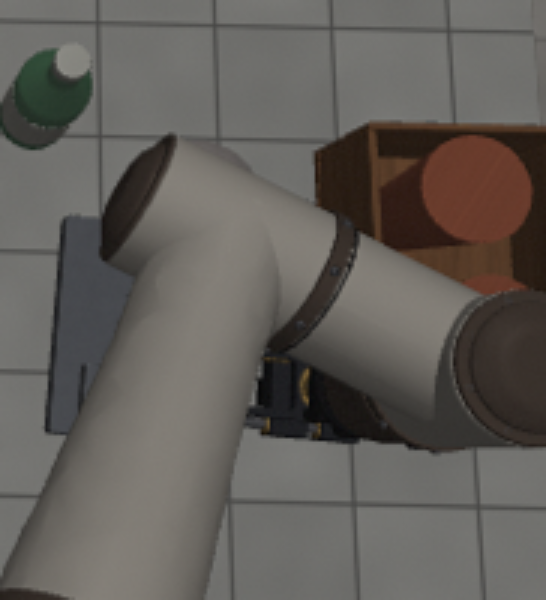

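The crate's near face is at y≈−0.56 and it is about 0.12 m high, so the gripper body (reaching y≈−0.515, at z>0.17) clears it. Descending, then pushing.

Emit:
{"method": "apply_moves", "body": {"steps": [[[0,0,0,40,0,0,0],[0,0,0,40,0,0,0],[0,0,0,34,0,0,0],[0,0,0,0,0,0,0]]]}}

```text
time_s: 15.35
tcp_pos: [0.4659, -0.4157, 0.1196]
ee_rot: [[-0.998, 0.069, -0.005], [0.069, 0.998, 0.003], [0.005, 0.003, -1.0]]
wrist_force: [0.3, -0.0, 0.6]
gripper_width: 0.005
```

Emit:
{"method": "apply_moves", "body": {"steps": [[[0,0,12,0,0,0,0],[0,0,12,0,0,0,0],[0,0,12,0,0,0,0],[0,0,12,0,0,0,0],[0,0,12,0,0,0,0],[0,0,12,0,0,0,0],[0,0,8,0,0,0,0],[0,0,4,0,0,0,0],[0,0,0,0,0,0,0]]]}}

```text
time_s: 16.48
tcp_pos: [0.4729, -0.3335, 0.1215]
ee_rot: [[-0.998, 0.07, -0.001], [0.07, 0.998, 0.0], [0.001, 0.0, -1.0]]
wrist_force: [-0.4, -0.5, -0.3]
gripper_width: 0.008
```

Emit:
{"method": "apply_moves", "body": {"steps": [[[0,0,4,0,0,0,0],[0,0,4,0,0,0,0],[0,0,2,0,0,0,0],[0,0,0,0,0,0,0]]]}}

```text
time_s: 16.98
tcp_pos: [0.4738, -0.3244, 0.1219]
ee_rot: [[-0.998, 0.07, 0.0], [0.07, 0.998, -0.001], [-0.0, -0.001, -1.0]]
wrist_force: [0.5, -2.7, -0.3]
gripper_width: 0.01
```

```bash
python3 - <<'E' 2>/dev/null
from h import *
p=capture("wrist"); save(p,"w7.png")
E
```

```text
(no output)
```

View pics/w7.png

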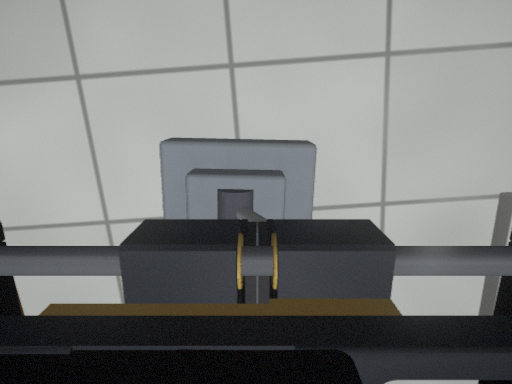

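The wrist view shows the lever now leaning right (+y), with its rod at (250,215). One more nudge will show whether it has hit the stop.

Emit:
{"method": "apply_moves", "body": {"steps": [[[0,0,2,0,0,0,0],[0,0,1,0,0,0,0],[0,0,0,0,0,0,0]]]}}

```text
time_s: 17.4
tcp_pos: [0.474, -0.3234, 0.1221]
ee_rot: [[-0.998, 0.07, 0.0], [0.07, 0.998, -0.004], [-0.001, -0.004, -1.0]]
wrist_force: [-1.2, -10.7, -1.7]
gripper_width: 0.003
```

Force jumped to 10.7 N, so it is at the stop. Backing off and raising clear for a final check.

Emit:
{"method": "apply_moves", "body": {"steps": [[[0,0,-20,0,0,0,0],[0,0,-40,0,0,0,0],[0,0,-20,0,0,0,0],[0,0,0,-50,0,0,0],[0,0,0,-60,0,0,0],[0,50,0,-20,0,0,0],[0,50,0,0,0,0,0],[0,0,0,0,0,0,0]]]}}

```text
time_s: 18.4
tcp_pos: [0.3659, -0.393, 0.2525]
ee_rot: [[-0.997, 0.072, 0.001], [0.072, 0.997, 0.001], [-0.001, 0.001, -1.0]]
wrist_force: [0.4, -0.6, 0.2]
gripper_width: 0.006
```

```bash
python3 - <<'E' 2>/dev/null
from h import *
q=look("scene"); p=look("top")
for n,z in(("scene",q),("top",p)):
    hsv=cv2.cvtColor(np.ascontiguousarray(z["color"]),cv2.COLOR_RGB2HSV); m=cv2.inRange(hsv,(0,190,60),(4,255,255))|cv2.inRange(hsv,(175,170,60),(180,255,255))
    k,l,st,ce=cv2.connectedComponentsWithStats(m)
    for i in np.argsort(-st[1:,4])[:3]+1: print(n,st[i],ray(z,*ce[i],.122).round(3))
cv2.imwrite("pics/s8.png",cv2.resize(q["color"][130:280,110:380],None,fx=2.9,fy=2.9,interpolation=cv2.INTER_CUBIC)[:,:,::-1])
E
```

```text
scene stripe n 39 c [ 0.6078 -0.0297] axis -0.3 radial -1.5 [0.015 0.042] | blue n 138 [ 0.6643 -0.0321] front -2.5 [0.012 0.188] | tin-front 2.3
top stripe n 89 c [ 0.6049 -0.0284] axis -2.3 radial 1.3 [0.018 0.047] | blue n 251 [ 0.6607 -0.0313] front -2.5 [0.017 0.204] | tin-front 0.2
```

View pics/s8.png

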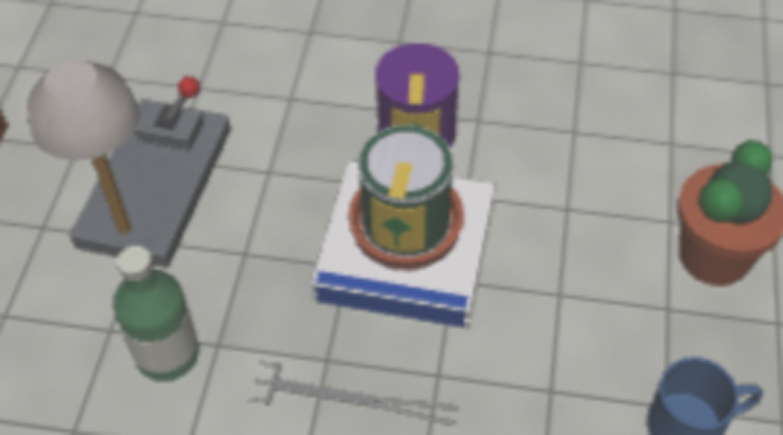

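The label faces the front, the lever leans to the other side with its ball at crop (189,87), and everything else is in place. I'll check the ball's position, then hand in.

```bash
python3 - <<'E'
from h import *
q=capture("scene"); b=ray(q,110+189/2.9,130+87/2.9,.122); print(b.round(3), "before:",ray(q,110+130/2.9,130+75/2.9,.122).round(3))
d=np.linalg.norm(b[:2]-ray(q,110+130/2.9,130+75/2.9,.122)[:2]); print("travel",d,"full 0.0767")
if d>.07: print(r.finish_job())
E
```

```text
[ 0.479 -0.301  0.122] before: [ 0.471 -0.374  0.122]
travel 0.07402926605733574 full 0.0767
the job is handed in; nothing more can be done
None
```

The tin's label now faces the plinth's front, the lamp's switch is over to on, and the job is handed in at about 18.5 s of the 69 s allowed.

- **Tin:** I turned it by pressing two fingertips lightly (about 6–7 N) on the lid and rotating the wrist. It overshot by 8°, so I turned it back. The last checks put the label 0.2° off the front (top camera) and 2.3° off (scene camera), against a limit of about 10°. The tin stands upright in its saucer with nothing touching it.
- **Switch:** I pushed the lever from the lamp's −y side until the force rose to 10.7 N, which I took as the stop. The red ball moved about 74 mm in the picture, against about 77 mm for full travel, and the lever stayed over after I backed off.
- **Other things:** In the last picture the pot, rake, bottle and mug look to be where they were. I checked this by eye and did not measure it.

Some checks failed. My automatic search for the red ball found nothing in the last scene and top pictures, so I read its position by hand from the scene view. Label readings taken while the gripper partly hid the lid disagreed, so I ignored them and used only unobstructed views.

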